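# Put the light tins away on a new layer and hold up the heavy one

### The arm

A 7-joint arm with a two-finger parallel gripper is mounted at the origin on a cart in front of the work surface, level with it; the furniture and walls round the work are solid. World frame = base frame: x ahead of the robot, y to its left, z up, the work surface at z = 0. Lengths are in m, angles in rad, forces in N, time in s.
With the tool pointing down it reaches from about 0.425 to 0.825 m from the base axis. Payload 3.6 kg.
Tool frame: the origin (TCP) lies at the very end of the fingers, on their centre line; the grasp point (between the pads) lies 19 mm behind it; z points along the fingers, y is the line along which they close (so a half turn about z gives the same grasp; the last joint's range is limited). The gripper opens to 85 mm and grips with 20 to 120 N. Pads are 22 mm wide; open, the fingers measure 114 mm over their backs; the gripper's body (76 mm by 85 mm) begins 54 mm behind the grasp point. The pads swing forward as they close: fully open they stand 13 mm farther back than shut.
Start: joints at [1.145, 0.615, -0.013, 1.423, 0.008, 1.103, -0.04], TCP at [0.252, -0.599, 0.231] pointing down, gripper open.
Joint ranges: [-3.12, 3.12], [-0.3, 2.06], [-1.34, 1.32], [0.26, 2.42], [-1.36, 4.5], [0.01, 1.98], [-2.84, 2.84]. Speed limits (rad/s): [2.79, 2.79, 3.14, 3.14, 3.14, 3.14, 3.14].

### API

Orientations are given as a unit quaternion [x, y, z, w].
In Python, from station import arm, imaging, finish_job gives the robot as it stands. Calls block until the motion is done:
- arm.movep(position, orientation): joint-space move of the TCP to a pose.
- arm.line_to(position, velocity=0.15, ori=None): straight line of the TCP; ori=None keeps the orientation; velocity is the mean speed in m/s.
- arm.move_j(angles): joint-space move.
- arm.move_gripper(opening, effort=None): opening from 0.0 (shut) to 1.0 (fully open); effort is the grip in N (None keeps the last); returns when the fingers have stopped.
- arm.pause(seconds).
- arm.ik(position, orientation): joint angles nearest the present ones, or None.
- imaging.snapshot(name): name is "scene" or "top" or "wrist"; returns the picture (400x640x3 uint8, blue, green, red); there is no depth.
- imaging.camera_info(name): a dict with "fx", "fy", "cx", "cy" (pixels), "R" (3x3) and "t" (3): a world point X has camera coordinates R X + t; the wrist camera has in their place "T_tool_cam" (4x4, takes a point from camera to tool coordinates, whose origin is the TCP and whose axes are the flange's). Camera axes: x right, y down, z forward; pixel columns grow to the right and rows downward; lengths in m; the calibration is good to about 2 mm. A picture is of the moment at which its call begins: read the wrist's pose just before it. camera_info takes no time and is no camera call.
A pose or a line that the arm cannot do raises arm.MotionError and nothing moves.
- finish_job(): hands the job in; it is judged then, once.
Trained networks look in the newest picture that a camera, given by its name, has taken for a name from the list of things; names that differ only in an ending like _2 or _b are one class to them, and where a whole thing is asked for, a point or a joint stands for the part that bears it (a point fixed in the world has none). Each returns a list of dicts, best first, with "confidence" (0 to 1); they miss things now and then, are a little off and sometimes report something else, mostly with a low value. They report only what shows in the picture. A call takes as long as a camera call.
- imaging.trace(camera, thing): "mask" (400x640 bool, what is visible of it) and "box" ([left, top, right, bottom] in pixels, round what is visible of it).
- imaging.mark_of(camera, thing): "point" ([column, row] in pixels: a listed point, or the origin of a listed thing).
Readings, each from a call of its own:
- arm.get_time(): time.
- arm.get_joint_positions(): joint angles.
- arm.get_dq(): joint speeds.
- arm.get_effort(): joint torques, N m.
- arm.get_tool_pos(): TCP position.
- arm.get_eef_rot(): TCP orientation.
- arm.get_ft_force(): force on the tool from outside, world axes, zero at the start.
- arm.get_wrist_torque(): the same for the moment, N m.
- arm.get_opening(): opening from 0.0 (shut) to 1.0 (fully open).
- arm.get_finger_force(): force on a finger pad.
Only numpy, scipy, OpenCV 4.12 (cv2) and the standard library are available. Lean on these libraries where they do the work, as an engineer would, in place of code of your own. Each camera call takes 0.05 s, during which the arm holds its last target. There are 200 camera calls.

### The job

Three identical closed tins stand on the bench: two hold light plastic parts, one the steel check weight for the viscometer, and only their heft tells which. Lay the separator plate flat into the grey box on top of its full first layer of tins, then stand the two light tins upright on the plate beside its handle, setting them down gently. Finish while holding the heavy tin up in the gripper, upright and still, its base about 20 cm above the bench; leave the dropper bottle, the petri dish and the rubber bung as they stand.

Things in the scene. Friction and masses are not known exactly. Their poses are not given: they have to be found in the camera images.
- box: open grey plastic storage box, fixed, 194 mm long (its y), 134 mm wide (its x), 80 mm high, walls 5 mm; inside 184 x 124 mm. A carry grip stands 10 mm out of each short end wall, 49 to 61 mm up. Origin at the centre of its underside, on the bench
- box_layer (a point): centre of the box at lid height of its first layer: six fixed tins of the same kind (3 along y, 2 along x), lids level, 67 mm above the bench and 13 mm below the rim. Axes as the box's; the seated plate's underside centre comes here
- plate: separator plate, aluminium, 174 mm long (its y), 114 mm wide (its x), 4 mm thick, 0.22 kg, loose on the bench. Origin at the centre of its underside. Fits into the box with 5 mm to spare each side, long side along long side, either way round. Seated, its top is 71 mm above the bench; a tin centred 56 mm along y from its centre stands clear of handle and edges
- plate_handle (a point): centre of the black handle bar over the plate's centre, 38 mm above its underside. The bar is 64 mm long along the plate's x, 10 mm thick along y, 16 mm high (30 to 46 mm above the underside), on two 8 mm steel posts at x = -24 and +24 mm
- tin_1: closed round tin of bare steel, 53 mm in diameter, 62 mm high, one of three that look alike. Origin at the centre of its underside, z up along its axis. Two of the three weigh 0.18 to 0.29 kg, the third 0.5 to 0.71 kg; which one is heavy cannot be seen. The part packed inside has 2 to 3 mm of play
- tin_2: closed round tin of bare steel, 53 mm in diameter, 62 mm high, one of three that look alike. Origin at the centre of its underside, z up along its axis. Two of the three weigh 0.18 to 0.29 kg, the third 0.5 to 0.71 kg; which one is heavy cannot be seen. The part packed inside has 2 to 3 mm of play
- tin_3: closed round tin of bare steel, 53 mm in diameter, 62 mm high, one of three that look alike. Origin at the centre of its underside, z up along its axis. Two of the three weigh 0.18 to 0.29 kg, the third 0.5 to 0.71 kg; which one is heavy cannot be seen. The part packed inside has 2 to 3 mm of play
- dropper_bottle: glass dropper bottle with a red teat, 40 mm in diameter, 119 mm high, loose bystander. Origin at the centre of its underside
- petri_dish: covered glass petri dish, 94 mm in diameter, 17 mm high, loose bystander. Origin at the centre of its underside
- bung: brown rubber bung, 28 mm in diameter, 26 mm high, loose bystander. Origin at the centre of its underside

How it is judged:
On the way, in this order (a step that is already met when the one before it is completed fails the run):
1. the separator plate lies flat in the box on the first layer of tins (z of plate in the frame of box between 0.062 and 0.0715 m and angle between plate's own z axis and vertical below 0.04 rad and x of plate in the frame of box between -0.008 and 0.008 m and y of plate in the frame of box between -0.008 and 0.008 m), for 0.2 s.
2. the two light tins stand upright and released on the seated plate ((((z of plate in the frame of box between 0.062 and 0.0715 m and angle between plate's own z axis and vertical below 0.04 rad and x of plate in the frame of box between -0.008 and 0.008 m and y of plate in the frame of box between -0.008 and 0.008 m) and (contact force between tin_2 and plate between 0.8 and 4 N and angle between tin_2's own z axis and vertical below 0.1 rad and contact force between the fingers and tin_2 below 0.3 N and z of tin_2 in the frame of plate between -0.001 and 0.008 m and x of tin_2 in the frame of plate between -0.057 and 0.057 m and y of tin_2 in the frame of plate between -0.087 and 0.087 m) and (contact force between tin_3 and plate between 0.8 and 4 N and angle between tin_3's own z axis and vertical below 0.1 rad and contact force between the fingers and tin_3 below 0.3 N and z of tin_3 in the frame of plate between -0.001 and 0.008 m and x of tin_3 in the frame of plate between -0.057 and 0.057 m and y of tin_3 in the frame of plate between -0.087 and 0.087 m)) or ((z of plate in the frame of box between 0.062 and 0.0715 m and angle between plate's own z axis and vertical below 0.04 rad and x of plate in the frame of box between -0.008 and 0.008 m and y of plate in the frame of box between -0.008 and 0.008 m) and (contact force between tin_1 and plate between 0.8 and 4 N and angle between tin_1's own z axis and vertical below 0.1 rad and contact force between the fingers and tin_1 below 0.3 N and z of tin_1 in the frame of plate between -0.001 and 0.008 m and x of tin_1 in the frame of plate between -0.057 and 0.057 m and y of tin_1 in the frame of plate between -0.087 and 0.087 m) and (contact force between tin_3 and plate between 0.8 and 4 N and angle between tin_3's own z axis and vertical below 0.1 rad and contact force between the fingers and tin_3 below 0.3 N and z of tin_3 in the frame of plate between -0.001 and 0.008 m and x of tin_3 in the frame of plate between -0.057 and 0.057 m and y of tin_3 in the frame of plate between -0.087 and 0.087 m)) or ((z of plate in the frame of box between 0.062 and 0.0715 m and angle between plate's own z axis and vertical below 0.04 rad and x of plate in the frame of box between -0.008 and 0.008 m and y of plate in the frame of box between -0.008 and 0.008 m) and (contact force between tin_1 and plate between 0.8 and 4 N and angle between tin_1's own z axis and vertical below 0.1 rad and contact force between the fingers and tin_1 below 0.3 N and z of tin_1 in the frame of plate between -0.001 and 0.008 m and x of tin_1 in the frame of plate between -0.057 and 0.057 m and y of tin_1 in the frame of plate between -0.087 and 0.087 m) and (contact force between tin_2 and plate between 0.8 and 4 N and angle between tin_2's own z axis and vertical below 0.1 rad and contact force between the fingers and tin_2 below 0.3 N and z of tin_2 in the frame of plate between -0.001 and 0.008 m and x of tin_2 in the frame of plate between -0.057 and 0.057 m and y of tin_2 in the frame of plate between -0.087 and 0.087 m)))), for 0.2 s.
At the end, for the whole second after the job is handed in: plate in the box, level within 0.04 rad, centred within 8 mm; the two light tins stand on it, upright within 0.1 rad, let go, each bearing on it with 0.8 to 4 N; the heavy tin is gripped, base over 150 mm above the bench, within 0.3 rad of upright, under 0.05 m/s, touching neither plate nor box ((((z of plate in the frame of box between 0.062 and 0.0715 m and angle between plate's own z axis and vertical below 0.04 rad and x of plate in the frame of box between -0.008 and 0.008 m and y of plate in the frame of box between -0.008 and 0.008 m) and (contact force between tin_2 and plate between 0.8 and 4 N and angle between tin_2's own z axis and vertical below 0.1 rad and contact force between the fingers and tin_2 below 0.3 N and z of tin_2 in the frame of plate between -0.001 and 0.008 m and x of tin_2 in the frame of plate between -0.057 and 0.057 m and y of tin_2 in the frame of plate between -0.087 and 0.087 m) and (contact force between tin_3 and plate between 0.8 and 4 N and angle between tin_3's own z axis and vertical below 0.1 rad and contact force between the fingers and tin_3 below 0.3 N and z of tin_3 in the frame of plate between -0.001 and 0.008 m and x of tin_3 in the frame of plate between -0.057 and 0.057 m and y of tin_3 in the frame of plate between -0.087 and 0.087 m) and (height (world z) of tin_1 above 0.15 m and angle between tin_1's own z axis and vertical below 0.3 rad and contact force between the fingers and tin_1 above 2 N and linear speed of tin_1 below 0.05 m/s and contact force between tin_1 and plate below 0.1 N and contact force between tin_1 and box below 0.1 N)) or ((z of plate in the frame of box between 0.062 and 0.0715 m and angle between plate's own z axis and vertical below 0.04 rad and x of plate in the frame of box between -0.008 and 0.008 m and y of plate in the frame of box between -0.008 and 0.008 m) and (contact force between tin_1 and plate between 0.8 and 4 N and angle between tin_1's own z axis and vertical below 0.1 rad and contact force between the fingers and tin_1 below 0.3 N and z of tin_1 in the frame of plate between -0.001 and 0.008 m and x of tin_1 in the frame of plate between -0.057 and 0.057 m and y of tin_1 in the frame of plate between -0.087 and 0.087 m) and (contact force between tin_3 and plate between 0.8 and 4 N and angle between tin_3's own z axis and vertical below 0.1 rad and contact force between the fingers and tin_3 below 0.3 N and z of tin_3 in the frame of plate between -0.001 and 0.008 m and x of tin_3 in the frame of plate between -0.057 and 0.057 m and y of tin_3 in the frame of plate between -0.087 and 0.087 m) and (height (world z) of tin_2 above 0.15 m and angle between tin_2's own z axis and vertical below 0.3 rad and contact force between the fingers and tin_2 above 2 N and linear speed of tin_2 below 0.05 m/s and contact force between tin_2 and plate below 0.1 N and contact force between tin_2 and box below 0.1 N)) or ((z of plate in the frame of box between 0.062 and 0.0715 m and angle between plate's own z axis and vertical below 0.04 rad and x of plate in the frame of box between -0.008 and 0.008 m and y of plate in the frame of box between -0.008 and 0.008 m) and (contact force between tin_1 and plate between 0.8 and 4 N and angle between tin_1's own z axis and vertical below 0.1 rad and contact force between the fingers and tin_1 below 0.3 N and z of tin_1 in the frame of plate between -0.001 and 0.008 m and x of tin_1 in the frame of plate between -0.057 and 0.057 m and y of tin_1 in the frame of plate between -0.087 and 0.087 m) and (contact force between tin_2 and plate between 0.8 and 4 N and angle between tin_2's own z axis and vertical below 0.1 rad and contact force between the fingers and tin_2 below 0.3 N and z of tin_2 in the frame of plate between -0.001 and 0.008 m and x of tin_2 in the frame of plate between -0.057 and 0.057 m and y of tin_2 in the frame of plate between -0.087 and 0.087 m) and (height (world z) of tin_3 above 0.15 m and angle between tin_3's own z axis and vertical below 0.3 rad and contact force between the fingers and tin_3 above 2 N and linear speed of tin_3 below 0.05 m/s and contact force between tin_3 and plate below 0.1 N and contact force between tin_3 and box below 0.1 N)))); the arm keeps its last pose, push and grip.
It fails at once if a tin is tipped over (tilted more than 0.6 rad) (angle between any of tin_1, tin_2, tin_3's own z axis and vertical above 0.6 rad).
It fails at once if a tin is dropped (falls free of the fingers at over 0.6 m/s) ((linear speed of tin_1 above 0.6 m/s and contact force between the fingers and tin_1 below 0.1 N) or (linear speed of tin_2 above 0.6 m/s and contact force between the fingers and tin_2 below 0.1 N) or (linear speed of tin_3 above 0.6 m/s and contact force between the fingers and tin_3 below 0.1 N)).
It fails at once if the dropper bottle, the petri dish or the bung is disturbed (moved more than 30 mm or tipped) (distance of any of dropper_bottle, petri_dish, bung from where it was at the start of the episode above 0.03 m or angle between any of dropper_bottle, petri_dish, bung's own z axis and vertical above 0.5 rad).
It also fails if it takes over 72 s, if anything falls off the work surface, if the arm or the gripper's body presses on something with over 40 N, if the wrist force passes 120 N, or if a joint passes its speed limit or range.

## Working session

There is one attempt and no reset: what is moved stays moved. The work goes in short steps, each a Python script; the robot and the scene stay as the last script left them, time stands still between calls to the robot, and variables do not carry over. Pictures are saved under pics/ and viewed, at most 10 in all, crops included, and the job is handed in when it is done.

```bash
mkdir -p pics; ls; cat > h.py <<'E'
import numpy as np, cv2
from station import arm, imaging, finish_job
def ray(cam,uv):
    c=imaging.camera_info(cam); d=np.array([(uv[0]-c['cx'])/c['fx'],(uv[1]-c['cy'])/c['fy'],1.])
    R=np.array(c['R']);t=np.array(c['t']); return -R.T@t, R.T@d
def onz(cam,uv,z):
    o,d=ray(cam,uv); return o+d*(z-o[2])/d[2]
def proj(cam,X):
    c=imaging.camera_info(cam); p=np.array(c['R'])@X+np.array(c['t']); return np.array([c['fx']*p[0]/p[2]+c['cx'],c['fy']*p[1]/p[2]+c['cy']])
E
python3 - <<'E'
from h import *
a=imaging.snapshot('scene');b=imaging.snapshot('top')
cv2.imwrite('pics/a.png',a);cv2.imwrite('pics/b.png',b)
print(arm.get_time(),arm.get_eef_rot(),arm.get_ft_force())
for cam in('scene','top'):
    for n,z in [('box',0),('box_layer',.067),('plate',0),('plate_handle',.038),('tin_1',0),('dropper_bottle',0),('petri_dish',0),('bung',0)]:
        for m in imaging.mark_of(cam,n): print(cam,n,round(m['confidence'],2),np.round(m['point']),np.round(onz(cam,m['point'],z),3))
E
```

```text
pics
station.py
0.1 [ 9.80178757e-01  1.98111753e-01 -2.55830767e-04 -1.12797849e-03] [-0.74531878 -0.31202817 -0.15865509]
scene box 0.56 [387. 192.] [ 0.523 -0.179  0.   ]
scene box_layer 0.7 [393. 172.] [ 0.517 -0.193  0.067]
scene plate 0.68 [340. 225.] [0.496 0.088 0.   ]
scene plate_handle 0.74 [342. 213.] [0.495 0.085 0.038]
scene tin_1 0.75 [311. 268.] [0.415 0.29  0.   ]
scene tin_1 0.68 [264. 253.] [0.546 0.326 0.   ]
scene tin_1 0.59 [250. 283.] [0.474 0.427 0.   ]
scene tin_1 0.16 [344. 214.] [0.531 0.03  0.   ]
scene dropper_bottle 0.89 [216. 262.] [0.602 0.433 0.   ]
scene dropper_bottle 0.45 [264. 251.] [0.553 0.32  0.   ]
scene petri_dish 0.96 [298. 206.] [0.666 0.09  0.   ]
scene bung 0.38 [330. 191.] [ 0.663 -0.052  0.   ]
top box 0.7 [448. 203.] [ 0.513 -0.183  0.   ]
top box_layer 0.73 [457. 202.] [ 0.511 -0.188  0.067]
top plate 0.57 [345. 210.] [0.493 0.093 0.   ]
top plate 0.46 [399. 153.] [ 0.648 -0.053  0.   ]
top plate_handle 0.69 [350. 209.] [0.493 0.081 0.038]
top tin_1 0.74 [258. 191.] [0.541 0.33  0.   ]
top tin_1 0.68 [274. 239.] [0.413 0.284 0.   ]
top tin_1 0.6 [219. 217.] [0.471 0.433 0.   ]
top dropper_bottle 0.52 [217. 169.] [0.602 0.44  0.   ]
top petri_dish 0.87 [344. 145.] [0.669 0.095 0.   ]
top bung 0.49 [399. 152.] [ 0.648 -0.052  0.   ]
```

View pics/a.png

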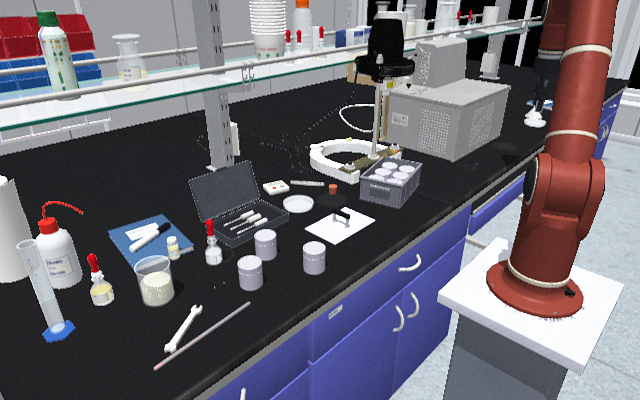

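View pics/b.png

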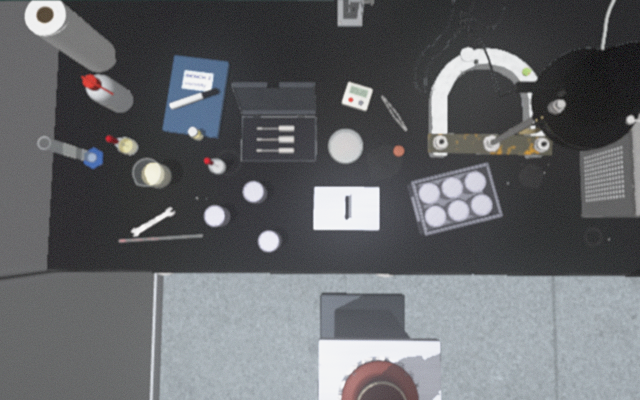

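```bash
python3 - <<'E'
from h import *
# plate/box yaw from masks, top camera
for n,z in(('plate',.004),('box',.08)):
    imaging.snapshot('top')
    for m in imaging.trace('top',n)[:2]:
        ys,xs=np.nonzero(m['mask'])
        P=np.array([onz('top',(x,y),z)[:2] for x,y in zip(xs,ys)],np.float32)
        r=cv2.minAreaRect(P*1000); print(n,m['confidence'],len(xs),r)
print(imaging.camera_info('wrist'))
E
```

```text
plate 0.94 2796 ((495.9334411621094, 90.16535186767578), (115.22325897216797, 176.9248046875), 0.23314695060253143)Traceback (most recent call last):
  File "<stdin>", line 7, in <module>
  File "h.py", line 7, in onz
    o,d=ray(cam,uv); return o+d*(z-o[2])/d[2]
        ~~~^^^^^^^^
  File "h.py", line 4, in ray
    c=imaging.camera_info(cam); d=np.array([(uv[0]-c['cx'])/c['fx'],(uv[1]-c['cy'])/c['fy'],1.])
ValueError: time passes only in moves, steps and waits
```

The scene shows the tins at about (265,245), (250,273) and (314,258), with the plate at (340,225) and the box at (390,180). In the top view the plate is at (346,208) with its handle bar running along world x. The box is at (455,199), turned about 0.2 rad, and its tall stand is further right at (495,143).

```bash
cat > h.py <<'E'
import numpy as np, cv2
from scipy.spatial.transform import Rotation as Ro
from station import arm, imaging, finish_job
_c={}
def info(cam):
    if cam not in _c: _c[cam]={k:np.array(v) for k,v in imaging.camera_info(cam).items()}
    return _c[cam]
def snap(cam):
    """picture and camera pose (world->cam R,t)"""
    c=info(cam)
    if cam=='wrist':
        T=np.eye(4);T[:3,:3]=Ro.from_quat(arm.get_eef_rot()).as_matrix();T[:3,3]=arm.get_tool_pos()
        E=np.linalg.inv(T@c['T_tool_cam']);c['R'],c['t']=E[:3,:3],E[:3,3]
    return imaging.snapshot(cam)
def onz(cam,uv,z):
    c=info(cam);uv=np.atleast_2d(uv).astype(float)
    d=np.c_[(uv[:,0]-c['cx'])/c['fx'],(uv[:,1]-c['cy'])/c['fy'],np.ones(len(uv))]@c['R']
    o=-c['R'].T@c['t']; return o+d*((z-o[2])/d[:,2])[:,None]
def rect(cam,n,z):
    for m in imaging.trace(cam,n)[:1]:
        ys,xs=np.nonzero(m['mask']); k=onz(cam,np.c_[xs,ys],z)[:,:2].astype(np.float32)
        return m['confidence'],len(xs),m['box'],cv2.minAreaRect(k*1000)
def q(yaw): return [np.cos(yaw/2),np.sin(yaw/2),0,0]
E
python3 - <<'E'
from h import *
snap('top'); print(rect('top','box',.08))
print(info('wrist'))
print('ik',arm.ik([.46,.09,.30],q(0)),arm.ik([.47,-.19,.3],q(.2)))
arm.movep([.46,.09,.30],q(0))
cv2.imwrite('pics/c.png',snap('wrist')); print(arm.get_time(),arm.get_joint_positions())
print(rect('wrist','plate',.004))
for n,z in(('plate',0),('plate_handle',.038)): print([(m['confidence'],onz('wrist',m['point'],z)) for m in imaging.mark_of('wrist',n)[:1]])
E
```

```text
(0.69, 4700, [407.9, 163.7, 501.7, 236.8], ((518.3445434570312, -177.291015625), (140.0597686767578, 212.58790588378906), 14.342357635498047))
{'fx': array(278.49011008), 'fy': array(278.49011008), 'cx': array(317.93360457), 'cy': array(201.86111593), 'T_tool_cam': array([[ 3.87094052e-04, -9.55752522e-01, -2.94171662e-01,
         7.59419801e-02],
       [ 9.99999913e-01,  4.15130404e-04, -3.28648666e-05,
         7.83903504e-04],
       [ 1.53530280e-04, -2.94171624e-01,  9.55752600e-01,
        -1.43127154e-01],
       [ 0.00000000e+00,  0.00000000e+00,  0.00000000e+00,
         1.00000000e+00]])}
ik [ 0.0754189   0.28476952 -0.41352301  1.80689161  0.1286105   1.07627831
 -1.95528657] [ 0.40960242  0.32715365 -0.09441209  1.7207585   0.03408125  1.09527281
 -1.06623316]
3.8083 [ 0.07631465  0.28511138 -0.41252422  1.80669151  0.12876074  1.0762572
 -1.95516785]
(0.86, 8347, [260.9, 101.4, 375.1, 181.3], ((497.7053527832031, 88.0560531616211), (173.4697265625, 113.50394439697266), 89.52019500732422))
[(0.82, array([[0.49762898, 0.09030272, 0.        ]]))]
[(0.84, array([[0.49981648, 0.08655995, 0.038     ]]))]
```

View pics/c.png

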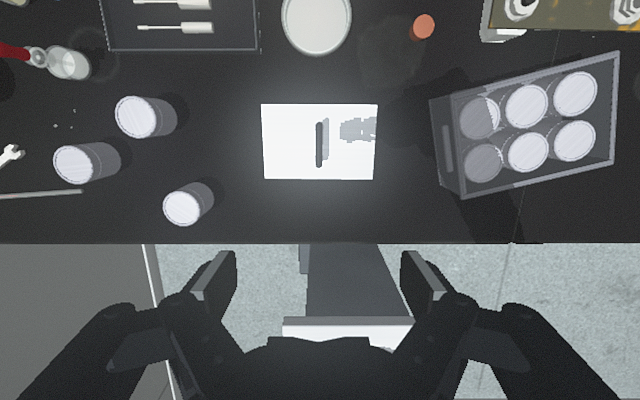

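The wrist view shows the plate centred at about (319,142), its bar at (320,145). The box is at right, (525,125), and the tins are at left. Next I'll look at the box with the same relative geometry.

```bash
python3 - <<'E'
from h import *
y=.23
arm.movep([.515-.04*np.cos(y),-.182-.04*np.sin(y),.367],q(y))
im=snap('wrist'); cv2.imwrite('pics/d.png',im); np.savez('d.npz',**info('wrist')); print(arm.get_time(),arm.get_tool_pos())
r=rect('wrist','box',.08);print(r)
for n,z in(('box',0),('box_layer',.067)): print([(m['confidence'],onz('wrist',m['point'],z)) for m in imaging.mark_of('wrist',n)[:1]])
E
```

```text
5.125 [ 0.47641749 -0.18898823  0.36678204]
(0.69, 12657, [254.2, 89.1, 391.2, 184.8], ((519.16796875, -184.98538208007812), (141.6468505859375, 203.95254516601562), 14.44880199432373))
[(0.71, array([[ 0.52072536, -0.18528639,  0.        ]]))]
[(0.75, array([[ 0.5161244, -0.1839112,  0.067    ]]))]
```

View pics/d.png

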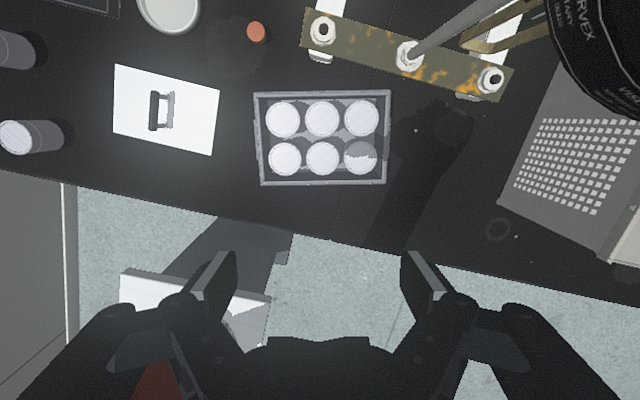

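The box is at (322,138), with its six lids in a 3×2 grid and the stand clear above right. I'll fit the lid circles for its pose.

```bash
python3 - <<'E'
from h import *
import h
d=np.load('d.npz'); h._c['wrist']={k:d[k] for k in d.files}
im=cv2.imread('pics/d.png',0)[85:190,250:395]; big=cv2.resize(im,None,fx=4,fy=4,interpolation=cv2.INTER_CUBIC)
c=cv2.HoughCircles(cv2.GaussianBlur(big,(0,0),2),cv2.HOUGH_GRADIENT_ALT,1,100,param1=150,param2=.6,minRadius=55,maxRadius=90)
c=c[0]; print(c)
uv=(c[:,:2]+.5)/4-.5+[250,85]
P=onz('wrist',uv,.067)[:,:2]; print(P.round(4)); print(P.mean(0))
u,s,vt=np.linalg.svd(P-P.mean(0)); v=vt[0]*np.sign(vt[0][1]); print('yaw',np.arctan2(-v[0],v[1]),s)
# box rim lines
g=cv2.imread('pics/d.png',0)
b=np.sqrt(3)
E
```

```text
[[446.       130.        71.97963 ]
 [289.       290.        66.88664 ]
 [135.       140.        69.934715]
 [441.       293.        66.72719 ]
 [134.       294.        66.12638 ]
 [294.       136.        73.83287 ]
 [294.       136.        64.82102 ]]
[[ 0.5642 -0.2363]
 [ 0.4914 -0.1924]
 [ 0.5333 -0.1219]
 [ 0.5042 -0.2513]
 [ 0.4757 -0.1329]
 [ 0.5487 -0.1805]
 [ 0.5487 -0.1805]]
[ 0.52375754 -0.18511454]
yaw 0.27821565717452346 [0.12022189 0.07796853]
```

```bash
python3 - <<'E'
from h import *
import h
d=np.load('d.npz'); C={k:d[k] for k in d.files}
def draw(im,off,C,c,yaw,hx,hy,z,col):
    R=Ro.from_euler('z',yaw).as_matrix()
    P=np.array([c[0],c[1],z])+np.array([[sx*hx,sy*hy,0] for sx,sy in((1,1),(1,-1),(-1,-1),(-1,1))])@R.T
    k=P@C['R'].T+C['t']; uv=np.c_[C['fx']*k[:,0]/k[:,2]+C['cx'],C['fy']*k[:,1]/k[:,2]+C['cy']]
    cv2.polylines(im,[(((uv-off+.5)*5-.5)*16).round().astype(int)],True,col,1,cv2.LINE_AA,4)
im=cv2.imread('pics/d.png')[80:195,245:400]; b=cv2.resize(im,None,fx=5,fy=5,interpolation=cv2.INTER_CUBIC)
c,y=(.5192,-.1855),.25
draw(b,[245,80],C,c,y,.067,.097,.08,(0,0,255));draw(b,[245,80],C,c,y,.062,.092,.08,(0,255,0))
cv2.imwrite('pics/e.png',b)
E
```

```text
(no output)
```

View pics/e.png

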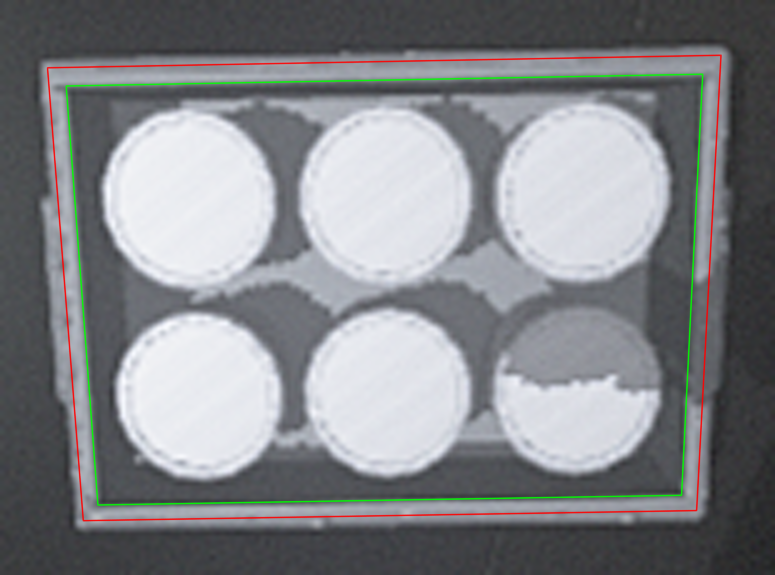

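The overlay fits: the predicted rim (red) lies evenly about 1.5 mm inside the real outer rim on all sides. Box pose is (0.5192, −0.1855) with yaw 0.25. Now I'll grasp the plate.

```bash
cat >> h.py <<'E'
def ft(n=5):
    r=[]
    for _ in range(n): r.append(arm.get_ft_force()); arm.pause(.03)
    return np.mean(r,0).round(2)
BOX=np.array([.5192,-.1855]);BY=.25
E
python3 - <<'E'
from h import *
p=[.498,.088]
arm.movep(p+[.14],q(-.008)); arm.move_gripper(.6)
arm.line_to(p+[.019],.12); print(ft(),arm.get_tool_pos())
arm.move_gripper(0,50); print(arm.get_opening(),arm.get_finger_force())
arm.line_to(p+[.2],.15); arm.pause(.2); print(ft(),arm.get_opening())
arm.movep([*BOX,.2],q(BY)); arm.pause(.2); print(arm.get_time(),arm.get_tool_pos(),Ro.from_quat(arm.get_eef_rot()).as_euler('xyz'))
a=snap('wrist');np.savez('f.npz',**info('wrist'));b=snap('top')
cv2.imwrite('pics/f_w.png',a);cv2.imwrite('pics/f_t.png',b)
cv2.imwrite('pics/f.png',np.vstack([cv2.resize(a,(480,300)),cv2.resize(b[110:270,340:596],(480,300))]))
print(rect('top','plate',.2-.019+.004))
E
```

```text
[-0.06  0.03 -0.17] [0.49848253 0.08803608 0.01966446]
0.10740666013833194 49.761226773262024
[ 0.03 -0.1  -2.14] 0.10689573011483193
11.825 [ 0.51971467 -0.18338618  0.20020206] [-3.14104305e+00 -5.82254873e-04  2.53495672e-01]
(0.58, 2389, [423.6, 161.3, 506.8, 229.3], ((518.2099609375, -179.51382446289062), (115.10420227050781, 171.69708251953125), 14.342633247375488))
```

View pics/f.png

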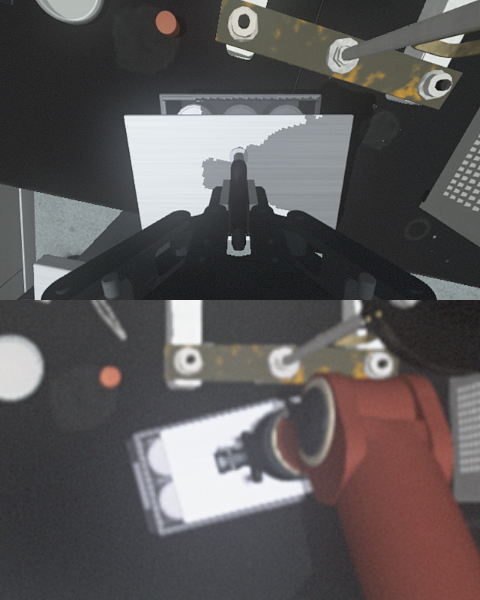

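Wrist view: plate held level, its far edge running from about (164,153) to (472,152) in full-frame pixels, parallel to the box's far wall. I'll check the plate's offset in the tool frame, then correct the arm's residual error and lower it stepwise.

```bash
python3 - <<'E'
from h import *
import h
d=np.load('f.npz'); h._c['wrist']={k:d[k] for k in d.files}
g=cv2.imread('pics/f_w.png',0)
# far edge row per column, left/right edges per row
cols=[190,230,270,300,340,380,420,450]
top=[135+np.argmax(np.diff(g[135:170,c].astype(int)))+.5 for c in cols]
rows=range(170,215,5)
l=[140+np.argmax(np.diff(g[r,140:230].astype(int)))+.5 for r in rows]; rr=[420+np.argmin(np.diff(g[r,420:500].astype(int)))+.5 for r in rows]
t=arm.get_tool_pos();Rt=Ro.from_quat(arm.get_eef_rot()).as_matrix()
f=lambda uv:((onz('wrist',uv,t[2]-.015)-t)@Rt)[:,:2].round(4)
print('tool',t,'far',f(np.c_[cols,top]).tolist());print('L',f(np.c_[l,rows]).tolist());print('R',f(np.c_[rr,rows]).tolist())
arm.line_to([*BOX,.13],.12,q(BY)); arm.pause(.4); print(arm.get_tool_pos(),Ro.from_quat(arm.get_eef_rot()).as_euler('xyz'),ft())
E
```

```text
tool [ 0.51942951 -0.18456459  0.20009178] far [[0.0569, -0.0727], [0.0569, -0.0502], [0.0564, -0.0276], [0.0564, -0.0107], [0.0571, 0.0119], [0.0571, 0.0344], [0.0572, 0.057], [0.0572, 0.0739]]
L [[0.0469, -0.0875], [0.0439, -0.0874], [0.041, -0.0873], [0.038, -0.0872], [0.035, -0.0871], [0.0319, -0.0875], [0.0289, -0.0874], [0.0257, -0.0873], [0.0226, -0.0872]]
R [[0.0473, 0.0865], [0.0443, 0.0864], [0.0414, 0.0863], [0.0384, 0.0862], [0.0354, 0.0861], [0.0324, 0.086], [0.0293, 0.0864], [0.0262, 0.0863], [0.023, 0.0862]]
[ 0.5193368  -0.18560735  0.13036075] [ 3.14114033e+00 -5.42711156e-04  2.49876350e-01] [ 0.07  0.22 -2.38]
```

```bash
python3 - <<'E'
from h import *
f0=ft()
arm.line_to([*BOX,.104],.08); print(ft())
z=.104
while z>.083:
    z-=.003 if z>.093 else .001
    arm.line_to([*BOX,z],.05); f=ft(2); d=f-f0
    if np.linalg.norm(d)>1: print(round(z,4),d)
    if d[2]>1.5 or np.linalg.norm(d)>4: break
print(z,arm.get_tool_pos(),d)
cv2.imwrite('pics/g.png',snap('wrist')); print(arm.get_time())
E
```

```text
[ 0.07  0.09 -2.11]
0.086 [-0.33 -0.53  2.84]
0.08599999999999998 [ 0.51943188 -0.18553503  0.08630956] [-0.33 -0.53  2.84]
17.3
```

The plate seats at z = 0.086, as planned. Now release, and look at the tins.

```bash
python3 - <<'E'
from h import *
arm.move_gripper(.5); print(ft()); arm.line_to([*BOX,.22],.25)
for y in (0,BY+np.pi/2,BY-np.pi/2):
    for p in ([.43,.33,.3],[.414,.287,.017],[.5435,.328,.017],[.4725,.43,.017],[.5053,-.1312,.088],[.533,-.24,.088],[.533,-.24,.2]):
        s=arm.ik(p,q(y)); print(round(y,2),p,None if s is None else s.round(2))
snap('top'); print(rect('top','plate',.07))
p=[.43,.33,.3]; arm.movep(p,q(.2)); arm.pause(.2)
cv2.imwrite('pics/i.png',snap('wrist')); np.savez('i.npz',**info('wrist'))
for m in imaging.mark_of('wrist','tin_1'): print(m['confidence'],onz('wrist',m['point'],0))
for m in imaging.mark_of('wrist','dropper_bottle')[:1]: print(m['confidence'],onz('wrist',m['point'],0))
for m in imaging.trace('wrist','tin_1'):
    ys,xs=np.nonzero(m['mask']); print(m['confidence'],m['box'])
print(arm.get_time())
E
```

```text
[-0.31  0.18 -0.11]
0 [0.43, 0.33, 0.3] [-0.28  0.44 -0.62  1.62  0.27  1.17 -2.54]
0 [0.414, 0.287, 0.017] [-0.48  0.74 -0.26  2.03  0.43  0.43 -2.64]
0 [0.5435, 0.328, 0.017] [-0.41  0.86 -0.3   1.65  0.36  0.68 -2.45]
0 [0.4725, 0.43, 0.017] [-0.59  0.87 -0.31  1.64  0.37  0.7  -2.66]
0 [0.5053, -0.1312, 0.088] [ 0.42  0.63 -0.31  1.94  0.32  0.62 -1.67]
0 [0.533, -0.24, 0.088] [ 0.58  0.7  -0.32  1.76  0.31  0.72 -1.47]
0 [0.533, -0.24, 0.2] [ 0.61  0.57 -0.36  1.65  0.23  0.96 -1.4 ]
1.82 [0.43, 0.33, 0.3] [-0.04  0.57 -1.08  1.61  0.52  1.28 -0.97]
1.82 [0.414, 0.287, 0.017] [-0.31  0.78 -0.52  2.02  0.76  0.53 -1.13]
1.82 [0.5435, 0.328, 0.017] [-0.25  0.92 -0.59  1.64  0.67  0.79 -0.89]
1.82 [0.4725, 0.43, 0.017] [-0.46  0.91 -0.55  1.63  0.63  0.78 -1.05]
1.82 [0.5053, -0.1312, 0.088] [ 0.68  0.72 -0.73  1.93  0.7   0.76 -0.22]
1.82 [0.533, -0.24, 0.088] [ 0.83  0.8  -0.75  1.75  0.7   0.87  0.01]
1.82 [0.533, -0.24, 0.2] [ 0.88  0.67 -0.84  1.65  0.56  1.08  0.12]
-1.32 [0.43, 0.33, 0.3] [-0.02  0.6  -1.15  1.61  0.56  1.3   2.14]
-1.32 [0.414, 0.287, 0.017] [-1.    0.8   0.55  2.05 -0.83  0.53 -2.73]
-1.32 [0.5435, 0.328, 0.017] [-0.98  0.98  0.75  1.67 -0.85  0.85 -2.76]
-1.32 [0.4725, 0.43, 0.017] [-1.32  1.16  1.13  1.66 -1.16  1.13 -2.74]
-1.32 [0.5053, -0.1312, 0.088] [ 0.22  0.61 -0.01  1.95  0.01  0.58 -2.69]
-1.32 [0.533, -0.24, 0.088] [ 0.39  0.68 -0.01  1.77  0.01  0.69 -2.51]
-1.32 [0.533, -0.24, 0.2] [ 0.39  0.54 -0.01  1.66  0.01  0.94 -2.51]
(0.69, 2496, [417.6, 167.5, 495.7, 230.3], ((519.3013305664062, -182.38436889648438), (115.13557434082031, 170.97259521484375), 14.343010902404785))
0.82 [[0.47575185 0.43179617 0.        ]]
0.81 [[0.40851258 0.286073   0.        ]]
0.73 [[0.53691847 0.33224815 0.        ]]
0.8 [[0.60108165 0.43582654 0.        ]]
0.94 [229.6, 106.6, 276.5, 149.5]
0.78 [324.7, 168.3, 364.0, 211.9]
0.63 [314.6, 70.8, 353.3, 117.5]
0.39 [573.2, 132.2, 640.0, 236.5]
20.9833
```

View pics/i.png

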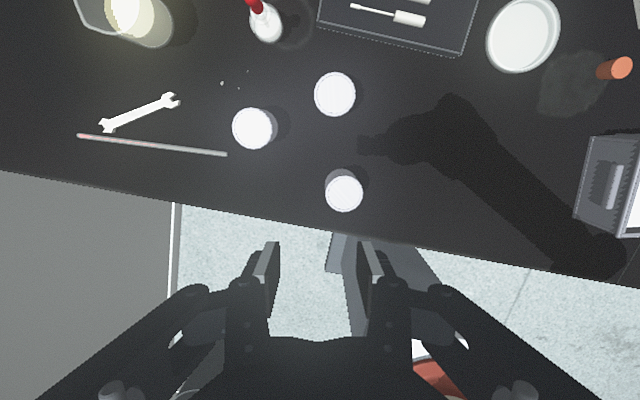

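The lids are at (335,94), (252,128) and (344,193), all upright, with the bottle at (266,22). I'll write a pick-weigh-place routine with yaw 1.82, so the fingers close across the box's short side.

```bash
cat >> h.py <<'E'
YT=BY+np.pi/2
def pick(p):
    arm.movep([*p,.12],q(YT)); arm.move_gripper(1.0); arm.line_to([*p,.017],.12); f0=ft()
    arm.move_gripper(0,45); print('open',arm.get_opening(),'finger',arm.get_finger_force(),'f',ft(2)-f0)
    arm.line_to([*p,.2],.15); arm.pause(.3); f=ft(8)-f0; print('weight',f,arm.get_time()); return -f[2]
def place(s,ztop):
    arm.movep([*s,.2],q(YT)); arm.pause(.1); arm.line_to([*s,ztop+.027],.12); arm.pause(.2)
    e=np.array(s)-arm.get_tool_pos()[:2]; print('err',e)
    f0=ft(); z=ztop+.021; arm.line_to([*s,z],.05)
    while z>ztop+.0125:
        z-=.001; arm.line_to([*s,z],.03); d=ft(2)-f0
        if d[2]>.8: break
    print('contact z',z,d); arm.move_gripper(.9); arm.pause(.1)
    arm.line_to([*s,ztop+.11],.15); print('done',arm.get_time(),ft(2))
SP=BOX+[-.056*np.sin(BY),.056*np.cos(BY)]; SN=BOX-[-.056*np.sin(BY),.056*np.cos(BY)]
E
python3 - <<'E'
from h import *
import h
d=np.load('i.npz'); h._c['wrist']={k:d[k] for k in d.files}
T=[onz('wrist',u,.062)[0,:2] for u in((344,193),(335,94),(252,128))]; print(T)
np.save('tins.npy',T)
w=pick(T[0])
if 1<w<3.6: place(SN,.071)
E
```

```text
[array([0.4104982, 0.2867255]), array([0.53610815, 0.32743182]), array([0.47336772, 0.42603747])]
open 0.6163821983091358 finger 47.77734642382711 f [-0.38 -1.49  5.87]
weight [ 0.1  -0.02 -1.64] 26.1667
err [-4.66295688e-04  5.88752968e-05]
contact z 0.088 [-0.96  0.39  4.62]
done 32.35 [-0.01  0.03 -0.47]
```

```bash
python3 - <<'E'
from h import *
T=np.load('tins.npy')
w=pick(T[1])
if 1<w<3.6: place(SP,.071)
cv2.imwrite('pics/j.png',cv2.resize(snap('top')[110:270,340:596],(768,480)));
E
```

```text
open 0.6098595032362227 finger 48.36995844030753 f [0.33 0.11 2.6 ]
weight [ 0.36 -0.13 -2.57] 38.3
err [-4.52182411e-04  4.75723624e-05]
contact z 0.088 [-1.3  -0.31  5.35]
done 44.2167 [-0.22  0.5   0.41]
```

```bash
python3 - <<'E'
from h import *
T=np.load('tins.npy')
w=pick(T[2]); p=arm.get_tool_pos(); arm.line_to([p[0],p[1],.222],.1); arm.pause(.5); print(w,arm.get_tool_pos(),arm.get_finger_force(),arm.get_time())
a=snap('top')[150:250,390:520];b=snap('scene')
print(rect('top','plate',.071))
cv2.imwrite('pics/k.png',np.vstack([cv2.resize(a,(390,300)),cv2.resize(b[130:230,340:470],(390,300))]))
cv2.imwrite('pics/l.png',b)
E
```

```text
open 0.623404573099879 finger 48.039670586586 f [-1.72 -1.52  5.53]
weight [-0.18  0.1  -6.97] 50.1917
6.97 [0.47331928 0.42603458 0.22182151] 48.786116391420364 51.0583
(0.94, 2373, [417.8, 166.9, 495.9, 228.8], ((520.3268432617188, -182.90902709960938), (118.03764343261719, 176.86361694335938), 13.885847091674805))
```

View pics/k.png

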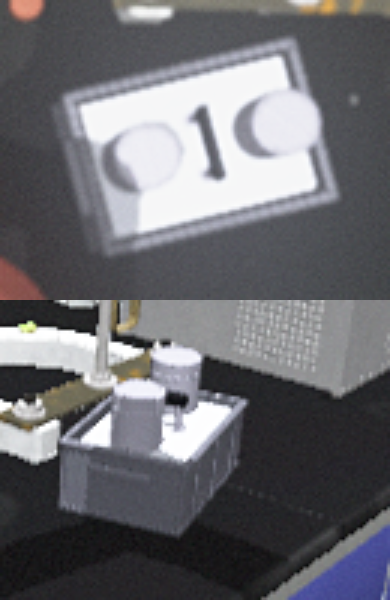

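View pics/l.png

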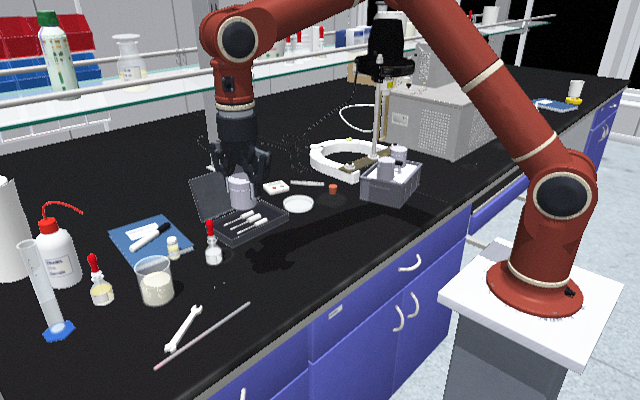

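The crops show both light tins upright on the seated plate, either side of the handle, at about (145,160) and (280,125). The full scene shows the heavy tin held upright at (242,190), with the bystanders where they started.

```bash
python3 - <<'E'
from h import *
print(finish_job())
E
```

```text
the job is handed in; nothing more can be done
None
```

Job handed in at about 51 s (limit 72 s), verdict not returned: the plate is seated in the box, the two light tins (about 0.17 and 0.26 kg) stand upright on it either side of the handle, and the heavy tin (about 0.71 kg) is held upright with its base about 20 cm above the bench.

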